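# Fit the filter cover on the bench dust box

### The job

Put the aluminium filter cover back on the dental bench's dust box: pull the red-knobbed bolt out to its stop, lay the cover gently, without dropping it, in the recess with its black grip bar on the side away from the bolt, and press it down on its stiff pads until it sits fully home and level. Then push the bolt fully back in so that it locks the cover, and let everything go. Leave the bottle, the plaster cast, the cup and the little jar standing where they are.

Things in the scene. Friction and masses are not known exactly. Their poses are not given: they have to be found in the camera images.
- dust_box: White fixed box, 116 (x) x 144 (y) x 45 mm high; origin at its underside's centre, z up. Recess in its top, centred: 76 (x) x 102 (y), 10 mm deep. A grey bracket (40 wide in y, top at 42 mm) carries the bolt on the -x side, out to x = -130 mm; two guides on the rim beside the bolt rise to 57 mm. A 28 mm hose stub sticks out 20 mm at +x.
- seat (a point): Centre of the recess floor, 35 mm above the bench; axes as the dust box (+x away from the bolt). Four orange pads, 12 mm across, at x = +-24, y = +-38 mm, start up to 5 mm above this floor, each at its own height; each sinks stiffly (about 3.2 N) until flush with the floor and stays where it is left.
- bolt (a joint): Sliding steel bolt of the dust box, m: 0 = home, tongue reaching 10 mm over the recess, 2.5 mm above the rim, blocking it; 0.022 = pulled out to its stop along the dust box's -x. A light spring (up to 1.3 N) is outweighed by friction (3 N), so it stays where it is left.
- bolt_knob (a point): Top centre of the bolt's upright red knob, 14 mm diameter, 30 mm tall (from 51 to 81 mm above the bench); it moves with the bolt. Dust-box x of the knob is -85 mm when home, -107 mm when out.
- cover: Aluminium cover plate, loose, 70 (x) x 96 (y) x 10 mm thick, 0.1 to 0.2 kg, lying flat on the bench; origin at its underside's centre, z up. Black grip bar on top, 12 (x) x 44 (y) x 20 mm tall, centred at x = +22 mm; the rest of the top is flat. Fully home: underside on the recess floor, top flush with the rim.
- cover_grip (a point): Top centre of the cover's grip bar, 30 mm above the cover's underside.
- bottle: Amber bottle, 52 mm diameter, 130 mm tall; origin at the centre of its underside. Bystander.
- cast: Plaster dental cast on a white base, 54 x 54 x 33 mm high; origin at the centre of its underside. Bystander.
- cup: White ceramic cup, 54 mm rim diameter, 50 mm tall; origin at the centre of its underside. Bystander.
- jar: Little white jar with a blue cap, 32 mm diameter, 45 mm tall, beside the bolt; origin at the centre of its underside. Bystander.
Mind the look-alikes: they are no part of the job. There is more than one size of the cover; the one meant has the size given above. Of the things that look like the dust_box, take the one that is nearest to the robot's base at the start.

How it is judged:
By the outcome, as a careful person would: the job done as asked, in the order asked, and still so for the second after the job is handed in, with the robot touching nothing.
It also fails if it takes over 61 s, if anything falls off the work surface, if the arm or the gripper's body presses on something with over 40 N, if the wrist force passes 120 N, or if a joint passes its speed limit or range.

### The arm

A 6-joint arm with a two-finger parallel gripper is mounted at the origin on the work surface. World frame = base frame: x ahead of the robot, y to its left, z up, the work surface at z = 0. Lengths are in m, angles in rad, forces in N, time in s.
With the tool pointing down it reaches from about 0.325 to 0.9 m from the base axis. Payload 6.1 kg.
Tool frame: the origin (TCP) lies at the very end of the fingers, on their centre line; the grasp point (between the pads) lies 19 mm behind it; z points along the fingers, y is the line along which they close (so a half turn about z gives the same grasp; the last joint's range is limited). The gripper opens to 87 mm and grips with 3 to 60 N. Pads are 19 mm wide; open, the fingers measure 117 mm over their backs; the gripper's body (75 mm by 190 mm) begins 51 mm behind the grasp point.
Start: joints at [1.22, 0.22, 1.526, -0, 1.395, -0.126], TCP at [0.139, 0.609, 0.223] pointing down, gripper open.
Joint ranges: [-2.98, 2.98], [-0.91, 2.08], [0.09, 2.57], [-1.24, 4.39], [0.2, 2.65], [-2.68, 2.68]. Speed limits (rad/s): [2.57, 2.57, 3.01, 3.14, 3.14, 3.14].

### API

Orientations are given as a unit quaternion [x, y, z, w].
In Python, from rig import robot gives the robot as it stands.
- The arm moves only by the tool play_rows, never from a script. Its argument "rows" is a list of rows, each a list of 7 numbers: the finger opening in mm, from 0 to 87, then the shift along the tool's x, y, z in mm, then the turn, a rotation vector about the tool's x, y, z in units of 5 degrees (1.0 is 5 degrees). In form: [[hand, x, y, z, wx, wy, wz], ...]. A call has 1 to 10 rows; each row shifts and turns the commanded pose from where the row before left it, along the tool's axes as they then stand; what a row does not reach is not made up. A row lasts 1/12 s, in which the tool goes at most 41.7 mm and 7.16 degrees, less where a joint would pass 70% of its speed; a pose out of reach is approached as far as the arm can. A call with a gripper value outside its range is refused whole. The fingers move at their own pace and stop on an object; "force" is the grip in N (left out, the last holds). Time passes only in rows, so rows that do not move let the fingers close. It gives the time, the measured TCP pose, the force, the opening and the grip force at its end, in the units of the state.
- robot.get_state(): the state, without advancing time (a new reading comes with each control period).
- robot.camera(name): name is "side" or "top" or "wrist"; returns a dict with "frame" (400x640x3 uint8, blue, green, red), "K" (3x3 intrinsics, pixels), "R" (3x3) and "t" (3): a world point X has camera coordinates R X + t; the wrist camera has in their place "tool_from_camera" (4x4, takes a point from camera to tool coordinates, whose origin is the TCP and whose axes are the flange's). Camera axes: x right, y down, z forward; pixel columns grow to the right and rows downward; lengths in m; the calibration is good to about 2 mm. A picture is of the moment at which its call begins: read the wrist's pose just before it. There is no depth.
- robot.close_job(): hands the job in; it is judged then, once.
Trained networks look in a picture, given as the dict that the camera call returned (one of the last four; its "shot" number tells which), for a name from the list of things; names that differ only in an ending like _2 or _b are one class to them, and where a whole thing is asked for, a point or a joint stands for the part that bears it (a point fixed in the world has none). Each returns a list of dicts, best first, with "score" (0 to 1); they miss things now and then, are a little off and sometimes report something else, mostly with a low value. They report only what shows in the picture. A call takes as long as a camera call. They do not tell look-alikes from the thing itself.
- robot.outline_of(picture, query): "pixels" (400x640 bool, what is visible of it) and "xy" ([column, row] in pixels, amid what is visible of it).
- robot.place_of(picture, query): "xy" ([column, row] in pixels: a listed point, or the origin of a listed thing).
The state is a dict: "t": time; "joints": joint angles; "joint_vel": joint speeds; "effort": joint torques, N m; "ee_pos": TCP position; "ee_rot": TCP orientation; "force": force on the tool from outside, world axes, zero at the start; "torque": the same for the moment, N m; "width": finger opening in m; "grip_force": force on a finger pad.
Only numpy, scipy, OpenCV 4.12 (cv2) and the standard library are available. Lean on these libraries where they do the work, as an engineer would, in place of code of your own. Each camera call takes 0.05 s, during which the arm holds its last target. There are 200 camera calls.

## Working session

There is one attempt and no reset: what is moved stays moved. The work goes in short steps, Python scripts to look and compute and a tool call to move; the robot and the scene stay as the last step left them, time stands still between calls to the robot, and variables do not carry over. Pictures are saved under pics/ and viewed, at most 10 in all, crops included, and the job is handed in when it is done.

Besides the shell and the picture viewer there is one more tool, called after "Request:" as a command line: name --pt "numbers of a row" for each row, then --argument value for the rest. play_rows: Moves the arm, as the interface text tells. Its arguments: {"type":"object","properties":{"rows":{"type":"array"},"force":{"type":"number"}},"required":["rows"]}

```bash
mkdir -p pics; cat > h.py <<'E'
import numpy as np, cv2
from rig import robot
from scipy.spatial.transform import Rotation as Rn
def proj_ray(p,xy,st=None):
    d=np.linalg.inv(p["K"])@np.array([xy[0],xy[1],1.])
    if "R" in p: R=np.array(p["R"]);t=np.array(p["t"]); return -R.T@t, R.T@d
    T=np.array(p["tool_from_camera"]); Q=Rn.from_quat(st["ee_rot"]).as_matrix()
    return Q@T[:3,3]+np.array(st["ee_pos"]), Q@T[:3,:3]@d
def atz(p,xy,z,st=None):
    o,d=proj_ray(p,xy,st); return o+d*(z-o[2])/d[2]
E
python3 - <<'E'
from h import *
s=robot.get_state(); print(s)
for n in ("top","side"):
    p=robot.camera(n); cv2.imwrite(f"pics/{n}0.png",p["frame"])
    print(n, "cam at",-np.array(p["R"]).T@np.array(p["t"]))
    for q,z in (("dust_box",0),("seat",.035),("bolt_knob",.081),("cover",0),("cover_grip",.03),("bottle",0),("cast",0),("cup",0),("jar",0)):
        for r in robot.place_of(p,q)[:4]:
            print(q,round(r["score"],2),np.round(r["xy"],1),np.round(atz(p,r["xy"],z),3))
E
```

```text
{'t': 0.0, 'joints': array([ 1.21989644e+00,  2.21222378e-01,  1.52761052e+00,  5.10413998e-06,
        1.39467371e+00, -1.26049617e-01]), 'joint_vel': array([-0.00093079, -0.00178645,  0.00011492,  0.00071487, -0.00109603,
       -0.0018746 ]), 'effort': array([-1.62964781e-03, -4.94612932e+01, -3.87380362e+01,  6.99083065e-02,
        5.72934514e-02, -1.35688169e-04]), 'ee_pos': array([0.13910966, 0.60869477, 0.22143988]), 'ee_rot': array([ 1.12188849e-01,  9.93686443e-01, -9.29299126e-04, -2.28498610e-04]), 'force': array([0.61081636, 0.81802804, 0.06988876]), 'torque': array([ 0.01639184, -0.00160358, -0.04116994]), 'grip_force': 0.0, 'width': 0.0870649305279556}
top cam at [ 0.54910232 -0.05645197  0.95233956]
dust_box 0.64 [461.  150.7] [ 0.681 -0.414  0.   ]
dust_box 0.61 [198.8 183.5] [0.598 0.183 0.   ]
dust_box 0.6 [359.5 188. ] [ 0.592 -0.182  0.   ]
seat 0.73 [361.1 188.2] [ 0.59  -0.181  0.035]
seat 0.63 [466.9 150.7] [ 0.676 -0.414  0.035]
bolt_knob 0.88 [373.3 232.3] [ 0.497 -0.201  0.081]
bolt_knob 0.72 [487.7 183.4] [ 0.602 -0.44   0.081]
cover 0.91 [174.4 258. ] [0.
[... 511 characters left out ...]
 198. ] [ 0.596 -0.183  0.035]
seat 0.67 [381.1 158.4] [ 0.688 -0.41   0.035]
bolt_knob 0.67 [410.4 149.7] [ 0.605 -0.425  0.081]
bolt_knob 0.56 [220.3 274.5] [0.554 0.219 0.081]
bolt_knob 0.5 [395.6 191.9] [ 0.501 -0.198  0.081]
cover 0.69 [227.7 289.1] [0.597 0.187 0.   ]
cover 0.65 [265.7 356.5] [0.434 0.233 0.   ]
cover_grip 0.9 [269.6 324. ] [0.456 0.204 0.03 ]
cover_grip 0.57 [217.7 272.8] [0.616 0.191 0.03 ]
bottle 0.59 [320.5 253.1] [ 0.546 -0.004  0.   ]
cast 0.91 [312.1 193.3] [ 0.735 -0.172  0.   ]
cast 0.66 [384.  236.8] [ 0.483 -0.139 -0.   ]
cast 0.29 [395.4 188.3] [ 0.59  -0.342  0.   ]
cup 0.87 [198.7 267.1] [ 0.691  0.19  -0.   ]
jar 0.66 [385.  239.3] [ 0.476 -0.133 -0.   ]
```

```bash
python3 -c "
import cv2
a=cv2.imread('pics/top0.png');cv2.imwrite('pics/top0b.png',cv2.resize(a[90:310,110:540],(800,409),interpolation=cv2.INTER_CUBIC))"
```

```text
(no output)
```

View pics/top0b.png

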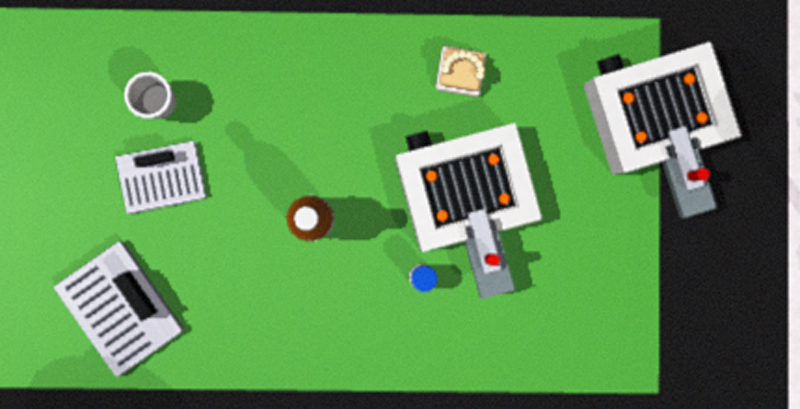

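View pics/side0.png

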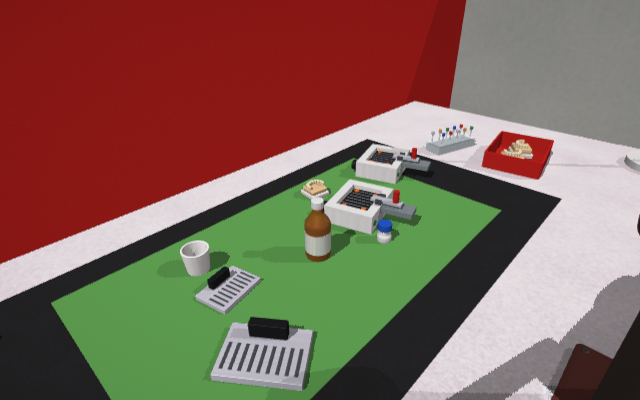

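The larger cover lies at crop (118,308) and the smaller one at (160,178), which looks like 70x96. The nearest box is at (468,188), with its bolt pointing down the image and the jar at (424,278). I'll check sizes and yaws next.

```bash
cat >> h.py <<'E'
def rect(p,o,z,st=None):
    c,_=cv2.findContours(o["pixels"].astype(np.uint8),cv2.RETR_EXTERNAL,cv2.CHAIN_APPROX_NONE)
    c=max(c,key=cv2.contourArea)[:,0,:]
    w=np.array([atz(p,q,z,st)[:2] for q in c],np.float32)*1000
    (cx,cy),(a,b),an=cv2.minAreaRect(w); return np.round([cx,cy,a,b,an],1)
def go(x,y,z,yaw,n,hand=87):
    """rows to a tool-down pose; yaw=deg of tool y in world"""
    s=robot.get_state();R=Rn.from_quat(s["ee_rot"]).as_matrix();P=np.array(s["ee_pos"])
    ya=np.radians(yaw);Y=np.array([np.cos(ya),np.sin(ya),0]);Z=np.array([0,0,-1.]);T=np.c_[np.cross(Y,Z),Y,Z]
    rv=Rn.from_matrix(R.T@T).as_rotvec();D=(np.array([x,y,z])-P)/n*1000
    print("now",P.round(4),"yaw",np.degrees(np.arctan2(R[1,1],R[0,1])).round(1),"tilt",np.degrees(np.arccos(-R[2,2])).round(2))
    tu=np.degrees(rv)/5/n
    for i in range(n):
        print([hand]+list(np.round(R.T@D,1))+list(np.round(tu,2)));R=R@Rn.from_rotvec(rv/n).as_matrix()
E
python3 - <<'E'
from h import *
p=robot.camera("top")
for q,z in (("cover",.01),("dust_box",.045)):
    for o in robot.outline_of(p,q)[:3]: print(q,round(o["score"],2),np.round(o["xy"]),rect(p,o,z))
go(0.50,0.16,0.30,77,10)
E
```

```text
cover 0.97 [173. 258.] [437.2 234.  131.9  99.4  35.8]
cover 0.66 [197. 186.] [594.9 186.4  70.6  96.3  11. ]
dust_box 0.98 [469. 153.] [ 655.  -414.6  204.6  160.5   16.3]
dust_box 0.64 [365. 191.] [ 560.5 -185.4  204.3  146.5   14.6]
dust_box 0.52 [193. 187.] [593.7 176.8  71.5  96.7  11. ]
now [0.1393 0.6093 0.2226] yaw 77.1 tilt 0.0
[87, np.float64(-45.2), np.float64(-35.8), np.float64(-7.7), np.float64(-0.0), np.float64(-0.0), np.float64(0.0)]
[87, np.float64(-45.2), np.float64(-35.7), np.float64(-7.7), np.float64(-0.0), np.float64(-0.0), np.float64(0.0)]
[87, np.float64(-45.2), np.float64(-35.7), np.float64(-7.7), np.float64(-0.0), np.float64(-0.0), np.float64(0.0)]
[87, np.float64(-45.2), np.float64(-35.7), np.float64(-7.7), np.float64(-0.0), np.float64(-0.0), np.float64(0.0)]
[87, np.float64(-45.2), np.float64(-35.7), np.float64(-7.7), np.float64(-0.0), np.float64(-0.0), np.float64(0.0)]
[87, np.float64(-45.2), np.float64(-35.7), np.float64(-7.7), np.float64(-0.0), np.float64(-0.0), np.float64(0.0)]
[87, np.float64(-45.2), np.float64(-35.7), np.float64(-7.7), np.float64(-0.0), np.float64(-0.0), np.float64(0.0)]
[87, np.float64(-45.2), np.float64(-35.7), np.float64(-7.7), np.float64(-0.0), np.float64(-0.0), np.float64(0.0)]
[87, np.float64(-45.2), np.float64(-35.7), np.float64(-7.7), np.float64(-0.0), np.float64(-0.0), np.float64(0.0)]
[87, np.float64(-45.2), np.float64(-35.7), np.float64(-7.7), np.float64(-0.0), np.float64(-0.0), np.float64(0.0)]
```

Request:
play_rows --pt "87 -24 -31 -6 0 0 0" --pt "87 -24 -31 -6 0 0 0" --pt "87 -24 -31 -6 0 0 0" --pt "87 -24 -31 -6 0 0 0" --pt "87 -24 -31 -6 0 0 0" --pt "87 -24 -31 -6 0 0 0" --pt "87 -24 -31 -6 0 0 0" --pt "87 -24 -31 -6 0 0 0" --pt "87 -24 -31 -6 0 0 0" --pt "87 -24 -31 -6 0 0 0"

```text
t: 1.98
ee_pos: [0.3044, 0.252, 0.2832]
ee_rot: [0.112, 0.994, 0.0, 0.001]
force: [0.0, 0.0, -0.4]
width: 0.0869
grip_force: 0.0
```

Request:
play_rows --pt "87 -24 -31 -1 0 0 0" --pt "87 -24 -31 -1 0 0 0" --pt "87 -24 -31 -1 0 0 0" --pt "87 -24 -31 -1 0 0 0" --pt "87 -24 -31 -1 0 0 0" --pt "87 -24 -31 -1 0 0 0" --pt "87 -24 -31 -1 0 0 0" --pt "87 -24 -31 0 0 0 -1.3" --pt "87 -24 -31 0 0 0 -1.3" --pt "87 0 0 0 0 0 -1.3"

```text
t: 2.82
ee_pos: [0.458, -0.0691, 0.2891]
ee_rot: [-0.057, 0.998, -0.001, 0.0]
force: [-1.3, -0.1, -0.4]
width: 0.087
grip_force: 0.0
```

```bash
python3 - <<'E'
from h import *
go(0.52,-0.20,0.28,104.6,4,50)
E
```

```text
now [ 0.458  -0.0691  0.2891] yaw 96.5 tilt 0.14
[50, np.float64(-11.7), np.float64(-34.3), np.float64(2.4), np.float64(-0.01), np.float64(-0.0), np.float64(-0.41)]
[50, np.float64(-10.5), np.float64(-34.6), np.float64(2.3), np.float64(-0.01), np.float64(-0.0), np.float64(-0.41)]
[50, np.float64(-9.3), np.float64(-35.0), np.float64(2.3), np.float64(-0.01), np.float64(-0.0), np.float64(-0.41)]
[50, np.float64(-8.0), np.float64(-35.3), np.float64(2.3), np.float64(-0.01), np.float64(-0.0), np.float64(-0.41)]
```

Request:
play_rows --pt "50 -12 -34 2 0 0 -0.4" --pt "50 -11 -35 2 0 0 -0.4" --pt "50 -9 -35 2 0 0 -0.4" --pt "50 -8 -35 2 0 0 -0.4" --pt "50 0 0 0 0 0 0" --pt "50 0 0 0 0 0 0"

```text
t: 3.32
ee_pos: [0.5183, -0.1957, 0.2805]
ee_rot: [-0.125, 0.992, 0.001, -0.001]
force: [0.6, 0.9, 0.1]
width: 0.0553
grip_force: 0.0
```

```bash
python3 - <<'E'
from h import *
s=robot.get_state();p=robot.camera("wrist");cv2.imwrite("pics/w1.png",p["frame"])
print(s["t"],s["ee_pos"])
for q,z in (("dust_box",0),("seat",.035),("bolt_knob",.081),("jar",0)):
    for r in robot.place_of(p,q)[:2]: print(q,round(r["score"],2),np.round(r["xy"],1),np.round(atz(p,r["xy"],z,s),4))
for o in robot.outline_of(p,"dust_box")[:2]: print(o["score"],rect(p,o,.045,s))
E
```

```text
3.3167 [ 0.518262   -0.19565265  0.28047282]
dust_box 0.66 [140.3 244.7] [ 0.6861 -0.4161  0.    ]
dust_box 0.59 [317.7 218.7] [ 0.5859 -0.1809  0.    ]
seat 0.76 [130.  255.3] [ 0.6851 -0.4121  0.035 ]
seat 0.75 [320.1 228.3] [ 0.5861 -0.1775  0.035 ]
bolt_knob 0.9 [321.1 169.4] [ 0.5029 -0.1978  0.081 ]
bolt_knob 0.84 [ 92.  200.7] [ 0.6002 -0.4367  0.081 ]
jar 0.76 [375.5 153. ] [ 0.4789 -0.1298  0.    ]
jar 0.47 [452.  222.8] [0.5455 0.0027 0.    ]
0.98 [ 637.8 -417.2  172.6  165.1   18.3]
0.9 [ 557.8 -188.6  200.7  144.1   15.3]
```

View pics/w1.png

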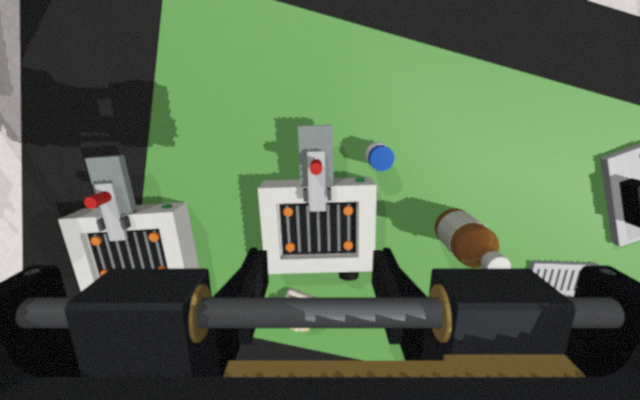

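The nearest box's knob is at (316,168), and its four orange pads are visible around (319,228). I'll refine both by colour.

```bash
cat >> h.py <<'E'
def blobs(im,lo,hi,amin=8):
    m=cv2.inRange(cv2.cvtColor(im,cv2.COLOR_BGR2HSV),lo,hi)
    n,l,s,c=cv2.connectedComponentsWithStats(m)
    return [(c[i],s[i]) for i in range(1,n) if s[i][4]>=amin]
E
python3 - <<'E'
from h import *
s=robot.get_state();p=robot.camera("wrist");im=p["frame"]
pad=[]
for c,t in blobs(im,(6,150,120),(16,255,255)):
    if 270<c[0]<370 and 200<c[1]<260: pad.append(atz(p,c,.038,s));print("pad",c.round(1),t[4],pad[-1].round(4))
for c,t in blobs(im,(0,170,80),(4,255,255)):
    if 300<c[0]<335: print("red",c.round(1),t,atz(p,c,.075,s).round(4), "topface",atz(p,(t[0]+t[2]/2,t[1]+t[3]*.6),.081,s).round(4))
pad=np.array(pad);print("seat",pad.mean(0))
im2=cv2.resize(im[110:290,230:410],(720,720),interpolation=cv2.INTER_CUBIC)[:600];cv2.imwrite("pics/w1c.png",im2)
E
```

```text
pad [345.9 209. ] 82 [ 0.553  -0.1503  0.038 ]
pad [286.4 210. ] 74 [ 0.5732 -0.2229  0.038 ]
pad [288.  245.3] 71 [ 0.6199 -0.2101  0.038 ]
pad [345.8 243.7] 70 [ 0.5987 -0.1374  0.038 ]
red [313.9 165.3] [309 159  10  14 105] [ 0.5026 -0.2042  0.075 ] topface [ 0.5037 -0.2038  0.081 ]
seat [ 0.58620441 -0.18017088  0.038     ]
```

View pics/w1c.png

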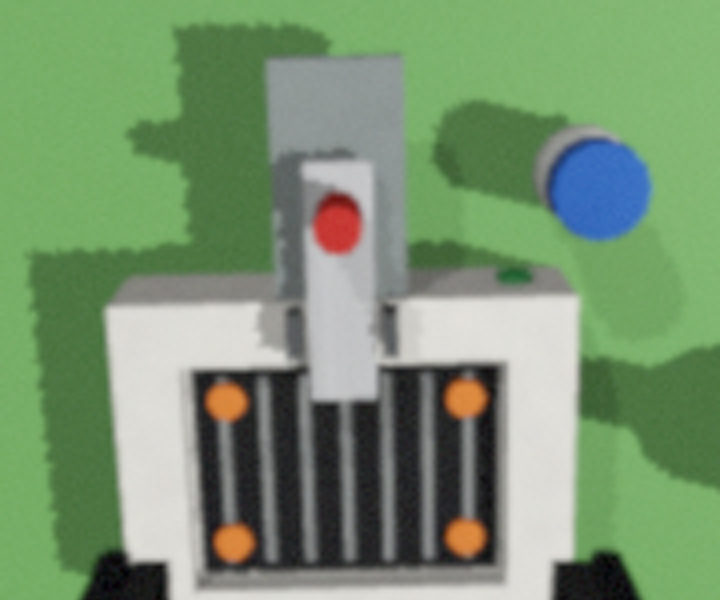

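```bash
python3 - <<'E'
from h import *
go(0.504,-0.2035,0.10,105.6,5,36)
E
```

```text
now [ 0.5184 -0.1934  0.2822] yaw 104.5 tilt 0.06
[36, np.float64(3.3), np.float64(-1.2), np.float64(36.4), np.float64(-0.0), np.float64(0.0), np.float64(-0.04)]
[36, np.float64(3.3), np.float64(-1.2), np.float64(36.4), np.float64(-0.0), np.float64(0.0), np.float64(-0.04)]
[36, np.float64(3.3), np.float64(-1.2), np.float64(36.4), np.float64(-0.0), np.float64(0.0), np.float64(-0.04)]
[36, np.float64(3.3), np.float64(-1.2), np.float64(36.4), np.float64(-0.0), np.float64(0.0), np.float64(-0.04)]
[36, np.float64(3.3), np.float64(-1.2), np.float64(36.4), np.float64(-0.0), np.float64(0.0), np.float64(-0.04)]
```

Request:
play_rows --pt "36 3.3 -1.2 36 0 0 0" --pt "36 3.3 -1.2 36 0 0 0" --pt "36 3.3 -1.2 36 0 0 -0.2" --pt "36 3.3 -1.2 36 0 0 0" --pt "36 3.3 -1.2 36 0 0 0" --pt "36 0 0 0 0 0 0" --pt "36 0 0 20 0 0 0" --pt "36 0 0 22 0 0 0" --pt "36 0 0 0 0 0 0" --pt "36 0 0 0 0 0 0"

```text
t: 4.5
ee_pos: [0.5041, -0.204, 0.0606]
ee_rot: [-0.135, 0.991, 0.0, -0.0]
force: [0.5, -0.6, 0.9]
width: 0.036
grip_force: 0.0
```

Request:
play_rows --pt "0 0 0 0 0 0 0" --pt "0 0 0 0 0 0 0" --pt "0 0 0 0 0 0 0" --pt "0 0 0 0 0 0 0" --pt "0 0 0 0 0 0 0" --pt "0 0 0 0 0 0 0" --force 30

```text
t: 5.0
ee_pos: [0.5044, -0.2038, 0.0607]
ee_rot: [-0.134, 0.991, 0.0, 0.0]
force: [-1.4, 4.1, 5.6]
width: 0.0132
grip_force: 30.0
```

Request:
play_rows --pt "0 4 0 0 0 0 0" --pt "0 5 0 0 0 0 0" --pt "0 5 0 0 0 0 0" --pt "0 5 0 0 0 0 0" --pt "0 3 0 0 0 0 0" --pt "0 1 0 0 0 0 0" --pt "0 0 0 0 0 0 0"

```text
t: 5.58
ee_pos: [0.4843, -0.2095, 0.0608]
ee_rot: [-0.134, 0.991, 0.0, 0.003]
force: [7.7, 6.4, 0.0]
width: 0.0129
grip_force: 30.0
```

Request:
play_rows --pt "0 1 0 0 0 0 0" --pt "0 1 0 0 0 0 0" --pt "0 0 0 0 0 0 0" --pt "0 0 0 0 0 0 0"

```text
t: 5.92
ee_pos: [0.4842, -0.2095, 0.0608]
ee_rot: [-0.134, 0.991, 0.0, 0.005]
force: [14.9, 7.8, -4.4]
width: 0.0133
grip_force: 30.0
```

Request:
play_rows --pt "0 -2 0 0 0 0 0" --pt "36 0 0 0 0 0 0" --pt "36 0 0 0 0 0 0" --pt "36 0 0 0 0 0 0" --pt "36 0 0 -20 0 0 0" --pt "36 0 0 -40 0 0 0" --pt "36 0 0 -40 0 0 0" --pt "36 0 0 -40 0 0 0" --pt "36 0 0 -40 0 0 0" --pt "36 0 0 0 0 0 0"

```text
t: 6.75
ee_pos: [0.4854, -0.2132, 0.2494]
ee_rot: [-0.134, 0.991, -0.005, 0.006]
force: [-0.0, -0.5, 1.0]
width: 0.0358
grip_force: 0.0
```

```bash
python3 - <<'E'
from h import *
s=robot.get_state();p=robot.camera("wrist");im=p["frame"]
pad=[]
for c,t in blobs(im,(6,150,120),(16,255,255)): print("pad",c.round(1),t[4],atz(p,c,.038,s).round(4))
for c,t in blobs(im,(0,170,80),(4,255,255)): print("red",c.round(1),t,"topface",atz(p,(t[0]+t[2]/2,t[1]+t[3]*.6),.081,s).round(4))
print(s["t"]); go(0.55,0.17,0.26,101,11,40)
E
```

```text
pad [294.3 244.7] 79 [ 0.5726 -0.2234  0.038 ]
pad [357.2 245.4] 90 [ 0.5529 -0.1502  0.038 ]
pad [154.1 265.7] 57 [ 0.6471 -0.384   0.038 ]
pad [ 93.9 269.4] 88 [ 0.6728 -0.4559  0.038 ]
pad [506.4 276. ] 20 [0.5423 0.0399 0.038 ]
pad [295.5 280.5] 77 [ 0.6195 -0.2102  0.038 ]
pad [352.2 280.3] 11 [ 0.5999 -0.142   0.038 ]
red [325.4 184.5] [320 177  11  16 140] topface [ 0.4825 -0.21    0.081 ]
red [ 95.2 231.6] [ 83 223  27  18 286] topface [ 0.5977 -0.4304  0.081 ]
6.75
now [ 0.4842 -0.2125  0.2455] yaw 105.4 tilt 0.6
[40, np.float64(-15.0), np.float64(31.9), np.float64(-1.5), np.float64(-0.01), np.float64(0.01), np.float64(0.08)]
[40, np.float64(-14.8), np.float64(32.0), np.float64(-1.5), np.float64(-0.01), np.float64(0.01), np.float64(0.08)]
[40, np.float64(-14.6), np.float64(32.1), np.float64(-1.5), np.float64(-0.01), np.float64(0.01), np.float64(0.08)]
[40, np.float64(-14.4), np.float64(32.2), np.float64(-1.4), np.float64(-0.01), np.float64(0.01), np.float64(0.08)]
[40, np.float64(-14.1), np.float64(32.3), np.float64(-1.4), np.float64(-0.01), np.float64(0.01), np.float64(0.08)]
[40, np.float64(-13.9), np.float64(32.4), np.float64(-1.4), np.float64(-0.01), np.float64(0.01), np.float64(0.08)]
[40, np.float64(-13.7), np.float64(32.5), np.float64(-1.4), np.float64(-0.01), np.float64(0.01), np.float64(0.08)]
[40, np.float64(-13.4), np.float64(32.6), np.float64(-1.4), np.float64(-0.01), np.float64(0.01), np.float64(0.08)]
[40, np.float64(-13.2), np.float64(32.7), np.float64(-1.4), np.float64(-0.01), np.float64(0.01), np.float64(0.08)]
[40, np.float64(-13.0), np.float64(32.8), np.float64(-1.4), np.float64(-0.01), np.float64(0.01), np.float64(0.08)]
[40, np.float64(-12.7), np.float64(32.9), np.float64(-1.3), np.float64(-0.01), np.float64(0.01), np.float64(0.08)]
```

```bash
sed -i 's/print(\[hand\].*round(tu,2)));/print([hand]+[float(v) for v in np.round(R.T@D)]+[float(v) for v in np.round(tu,2)]);/' h.py; python3 - <<'E'
from h import *
go(0.605,0.17,0.25,11,16,40)
E
```

```text
now [ 0.4842 -0.2125  0.2455] yaw 105.4 tilt 0.6
[40, -14.0, 21.0, -0.0, -0.0, 0.01, 1.18]
[40, -11.0, 22.0, -0.0, -0.0, 0.01, 1.18]
[40, -9.0, 23.0, -0.0, -0.0, 0.01, 1.18]
[40, -7.0, 24.0, -0.0, -0.0, 0.01, 1.18]
[40, -4.0, 25.0, -0.0, -0.0, 0.01, 1.18]
[40, -2.0, 25.0, -0.0, -0.0, 0.01, 1.18]
[40, 1.0, 25.0, -0.0, -0.0, 0.01, 1.18]
[40, 4.0, 25.0, -0.0, -0.0, 0.01, 1.18]
[40, 6.0, 24.0, -0.0, -0.0, 0.01, 1.18]
[40, 9.0, 24.0, -0.0, -0.0, 0.01, 1.18]
[40, 11.0, 23.0, -0.0, -0.0, 0.01, 1.18]
[40, 13.0, 21.0, -0.0, -0.0, 0.01, 1.18]
[40, 15.0, 20.0, -0.0, -0.0, 0.01, 1.18]
[40, 17.0, 18.0, -0.0, -0.0, 0.01, 1.18]
[40, 19.0, 16.0, -0.0, -0.0, 0.01, 1.18]
[40, 21.0, 14.0, -0.0, -0.0, 0.01, 1.18]
```

Request:
play_rows --pt "40 -14 21 0 0 0 1.18" --pt "40 -11 22 0 0 0 1.18" --pt "40 -9 23 0 0 0 1.18" --pt "40 -7 24 0 0 0 1.18" --pt "40 -4 25 0 0 0 1.18" --pt "40 -2 25 0 0 0 1.18" --pt "40 1 25 0 0 0 1.18" --pt "40 4 25 0 0 0 1.18"

```text
t: 7.47
ee_pos: [0.542, -0.0188, 0.2379]
ee_rot: [0.276, 0.961, -0.0, -0.001]
force: [-0.5, -0.4, -0.7]
width: 0.0401
grip_force: 0.0
```

Request:
play_rows --pt "40 6 24 0 0 0 1.18" --pt "40 9 24 0 0 0 1.18" --pt "40 11 23 0 0 0 1.18" --pt "40 13 21 0 0 0 1.18" --pt "40 15 20 0 0 0 1.18" --pt "40 17 18 0 0 0 1.18" --pt "40 19 16 0 0 0 1.18" --pt "40 21 14 0 0 0 1.18" --pt "40 0 0 0 0 0 0" --pt "40 0 0 0 0 0 0"

```text
t: 8.3
ee_pos: [0.6025, 0.1719, 0.2376]
ee_rot: [0.634, 0.773, -0.001, -0.001]
force: [-0.7, -0.9, 0.6]
width: 0.0403
grip_force: 0.0
```

```bash
python3 - <<'E'
from h import *
s=robot.get_state();p=robot.camera("wrist");cv2.imwrite("pics/w2.png",p["frame"])
print(s["t"])
for q,z in (("cover",0),("cover_grip",.03),("cup",0)):
    for r in robot.place_of(p,q)[:2]: print(q,round(r["score"],2),np.round(r["xy"],1),np.round(atz(p,r["xy"],z,s),4))
for o in robot.outline_of(p,"cover")[:2]: print(o["score"],o["xy"],rect(p,o,.01,s))
go(0.617,0.19,0.1,11,4,34)
E
```

```text
8.3
cover 0.77 [322.5 162.5] [0.6018 0.1878 0.    ]
cover 0.63 [185.3  95.5] [0.4353 0.2319 0.    ]
cover_grip 0.86 [185.8 122. ] [0.4493 0.2067 0.03  ]
cover_grip 0.66 [339.2 164.1] [0.6191 0.1946 0.03  ]
cup 0.88 [395.2 168.5] [0.6887 0.1978 0.    ]
0.67 [319.3, 159.0] [595.1 187.6  71.7  97.2  11.6]
0.6 [183.0, 91.6] [437.2 234.4 134.4  97.4  35.9]
now [0.603  0.1701 0.2393] yaw 11.0 tilt 0.04
[34, 4.0, 4.0, 35.0, -0.0, 0.0, 0.0]
[34, 4.0, 4.0, 35.0, -0.0, 0.0, 0.0]
[34, 4.0, 4.0, 35.0, -0.0, 0.0, 0.0]
[34, 4.0, 4.0, 35.0, -0.0, 0.0, 0.0]
```

View pics/w2.png

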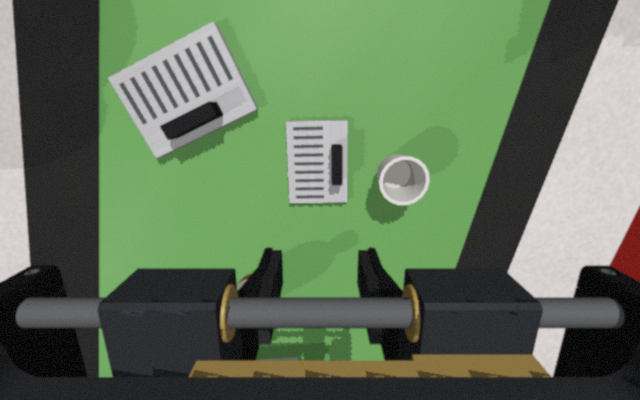

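Request:
play_rows --pt "34 4.5 4.5 35 0 0 0" --pt "34 4.5 4.5 35 0 0 0" --pt "34 4.5 4.5 35 0 0 -0.08" --pt "34 4.5 4.5 35 0 0 0" --pt "34 0 0 25 0 0 0" --pt "34 0 0 25 0 0 0" --pt "34 0 0 0 0 0 0" --pt "34 0 0 0 0 0 0"

```text
t: 9.22
ee_pos: [0.616, 0.1914, 0.0482]
ee_rot: [0.633, 0.774, -0.001, -0.001]
force: [-0.6, -0.3, 0.8]
width: 0.0341
grip_force: 0.0
```

```bash
python3 - <<'E'
from h import *
s=robot.get_state();p=robot.camera("wrist");cv2.imwrite("pics/w3.png",p["frame"])
go(0.617,0.192,0.0135,11.4,4,34)
E
```

```text
now [0.6178 0.1919 0.0504] yaw 11.4 tilt 0.02
[34, 0.0, -0.0, 9.0, 0.0, 0.0, 0.0]
[34, 0.0, -0.0, 9.0, 0.0, 0.0, 0.0]
[34, 0.0, -0.0, 9.0, 0.0, 0.0, 0.0]
[34, 0.0, -0.0, 9.0, 0.0, 0.0, 0.0]
```

View pics/w3.png

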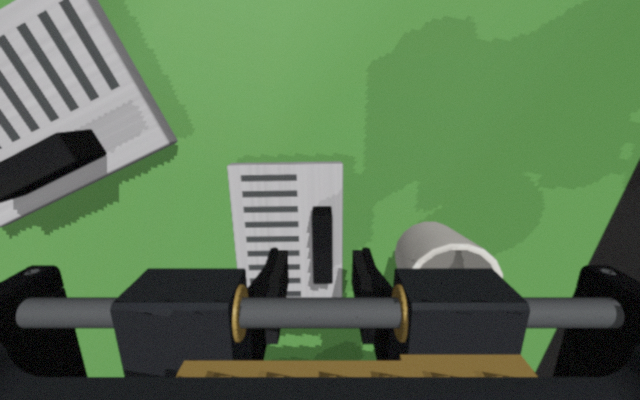

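The bar (about 322,245) lies between the fingers (273 to 365); a quick check along its length.

```bash
python3 - <<'E'
from h import *
s=robot.get_state();p=robot.camera("wrist")
for xy in ((322,207),(322,283),(313,245),(332,245)): print(atz(p,xy,.03,s).round(4))
for r in robot.place_of(p,"cover_grip")[:2]: print(r["xy"],atz(p,r["xy"],.03,s).round(4))
E
```

```text
[0.6134 0.2182 0.03  ]
[0.6231 0.1708 0.03  ]
[0.6129 0.1944 0.03  ]
[0.6238 0.1966 0.03  ]
[319.6, 246.6] [0.6169 0.1941 0.03  ]
[18.1, 168.6] [0.4465 0.2068 0.03  ]
```

Request:
play_rows --pt "34 1 0 10 0 0 0" --pt "34 1 0 10 0 0 0" --pt "34 0 0 10 0 0 0" --pt "34 0 0 5 0 0 0" --pt "34 0 0 1.5 0 0 0" --pt "34 0 0 0 0 0 0" --pt "34 0 0 0 0 0 0"

```text
t: 9.95
ee_pos: [0.617, 0.1945, 0.0129]
ee_rot: [0.633, 0.774, -0.0, -0.0]
force: [-0.1, 0.2, 0.3]
width: 0.0339
grip_force: 0.0
```

Request:
play_rows --pt "0 0 0 0 0 0 0" --pt "0 0 0 0 0 0 0" --pt "0 0 0 0 0 0 0" --pt "0 0 0 0 0 0 0" --pt "0 0 0 0 0 0 0" --pt "0 0 0 0 0 0 0" --force 50

```text
t: 10.45
ee_pos: [0.6172, 0.1944, 0.0134]
ee_rot: [0.633, 0.774, 0.0, 0.0]
force: [-0.5, -0.6, 1.8]
width: 0.0112
grip_force: 50.0
```

Request:
play_rows --pt "0 0 0 -5 0 0 0" --pt "0 0 0 -20 0 0 0" --pt "0 0 0 -40 0 0 0" --pt "0 0 0 -40 0 0 0" --pt "0 0 0 -40 0 0 0" --pt "0 0 0 -40 0 0 0" --pt "0 0 0 -30 0 0 0" --pt "0 0 0 0 0 0 0" --pt "0 0 0 0 0 0 0" --pt "0 0 0 0 0 0 0"

```text
t: 11.28
ee_pos: [0.6164, 0.1943, 0.227]
ee_rot: [0.633, 0.774, -0.001, -0.0]
force: [-0.1, 0.7, -2.0]
width: 0.0117
grip_force: 50.0
```

```bash
python3 - <<'E'
from h import *
s=robot.get_state();p=robot.camera("wrist");cv2.imwrite("pics/w4.png",p["frame"])
t=robot.camera("top")
z=s["ee_pos"][2]-.0134+.01
for n,q in (("w",p),("t",t)):
    for o in robot.outline_of(q,"cover")[:3]: print(n,round(o["score"],2),o["xy"],rect(q,o,z,s))
go(0.6072,-0.1741,0.2,15.6,12,0)
E
```

```text
w 0.85 [283.2, 224.6] [591.8 203.   69.6  67.2  11.5]
w 0.67 [162.7, 110.1] [529.  257.2  58.9  42.3  35.9]
t 0.94 [180.5, 176.0] [599.5 159.2  70.2  47.2   9.2]
t 0.79 [172.7, 258.0] [462.5 168.  106.3  79.3  36.5]
now [0.6159 0.1942 0.2255] yaw 11.5 tilt 0.23
[0, -30.0, -7.0, 2.0, -0.0, -0.0, -0.07]
[0, -30.0, -7.0, 2.0, -0.0, -0.0, -0.07]
[0, -30.0, -7.0, 2.0, -0.0, -0.0, -0.07]
[0, -30.0, -7.0, 2.0, -0.0, -0.0, -0.07]
[0, -30.0, -8.0, 2.0, -0.0, -0.0, -0.07]
[0, -30.0, -8.0, 2.0, -0.0, -0.0, -0.07]
[0, -30.0, -8.0, 2.0, -0.0, -0.0, -0.07]
[0, -30.0, -8.0, 2.0, -0.0, -0.0, -0.07]
[0, -30.0, -8.0, 2.0, -0.0, -0.0, -0.07]
[0, -30.0, -8.0, 2.0, -0.0, -0.0, -0.07]
[0, -29.0, -9.0, 2.0, -0.0, -0.0, -0.07]
[0, -29.0, -9.0, 2.0, -0.0, -0.0, -0.07]
```

View pics/w4.png

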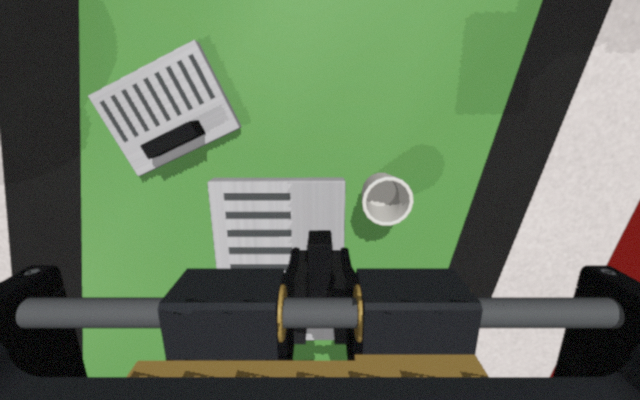

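The cover is held square by its bar, with visible edges at columns 209 to 345 and the far edge at row 180. Its centre is about 1.5 mm behind the TCP along the bar. Now the transfer to the box.

Request:
play_rows --pt "0 -15 -4 0 0 0 -0.08" --pt "0 -30 -8 0 0 0 -0.08" --pt "0 -30 -8 0 0 0 -0.08" --pt "0 -30 -8 0 0 0 -0.08" --pt "0 -30 -8 0 0 0 -0.08" --pt "0 -30 -8 0 0 0 -0.08" --pt "0 -30 -8 0 0 0 -0.08" --pt "0 -30 -8 0 0 0 -0.08" --pt "0 -30 -8 0 0 0 -0.08" --pt "0 -30 -8 0 0 0 -0.08"

```text
t: 12.32
ee_pos: [0.6081, -0.1017, 0.2267]
ee_rot: [0.605, 0.796, -0.0, -0.001]
force: [0.4, -0.1, -1.5]
width: 0.0113
grip_force: 50.0
```

Request:
play_rows --pt "0 -30 -8 0 0 0 0" --pt "0 -30 -9 0 0 0 0" --pt "0 -13 -4 10 0 0 0" --pt "0 0 0 25 0 0 0" --pt "0 0 0 25 0 0 0" --pt "0 0 0 25 0 0 0" --pt "0 0 0 20 0 0 0" --pt "0 0 0 10 0 0 0" --pt "0 0 0 0 0 0 0" --pt "0 0 0 0 0 0 0"

```text
t: 13.15
ee_pos: [0.6078, -0.1758, 0.1123]
ee_rot: [0.605, 0.796, -0.0, -0.001]
force: [-0.6, 0.8, -1.6]
width: 0.0113
grip_force: 50.0
```

```bash
python3 - <<'E'
from h import *
go(0.6068,-0.1727,0.09,15.6,2,0)
s=robot.get_state();p=robot.camera("wrist");print(s["force"])
cv2.imwrite("pics/w5.png",p["frame"])
E
```

```text
now [ 0.6078 -0.1758  0.1123] yaw 15.5 tilt 0.1
[0, 2.0, -0.0, 11.0, -0.01, -0.01, -0.01]
[0, 2.0, -0.0, 11.0, -0.01, -0.01, -0.01]
[-0.64375843  0.82870205 -1.56983025]
```

View pics/w5.png

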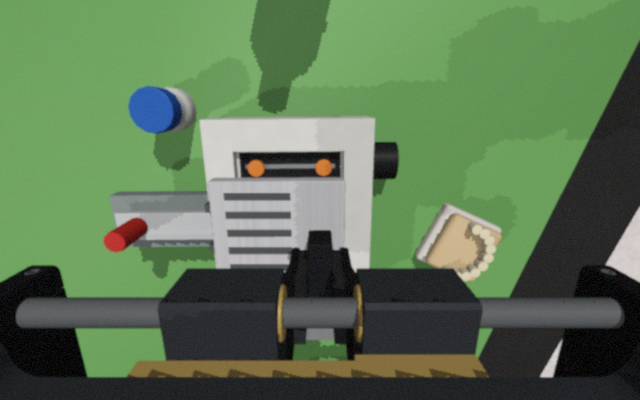

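The two far pads are at (256,168) and (323,168), the recess is at columns 235 to 343, and the cover edge is at row 180. I'll compute the offsets in the tool frame.

```bash
python3 - <<'E'
from h import *
s=robot.get_state();p=robot.camera("wrist");Q=Rn.from_quat(s["ee_rot"]).as_matrix();P=np.array(s["ee_pos"])
f=lambda xy,z:(Q.T@(atz(p,xy,z,s)-P)*1000).round(1)
for c,t in blobs(p["frame"],(6,150,120),(16,255,255),40):
    if 200<c[0]<380: print("pad",c.round(1),f(c,.038))
for n,xy,z in (("outerL",(201,119),.045),("outerR",(374,118),.045),("recL",(236,152),.045),("recR",(343,152),.045),("cov far L",(210,181),P[2]-.0034),("cov far R",(345,180),P[2]-.0034)): print(n,f(xy,z))
g=cv2.cvtColor(p["frame"],cv2.COLOR_BGR2GRAY)
print(g[112:190,290]);print(g[160,225:250],g[160,335:350])
E
```

```text
pad [321.9 165.6] [40.6  1.2 75.8]
pad [254.5 166.5] [ 40.  -46.8  75.8]
outerL [ 72.9 -78.9  68.7]
outerR [73.5 35.6 68.8]
recL [ 51.2 -57.4  68.8]
recR [51.1 15.5 68.8]
cov far L [ 45.6 -55.3   3.3]
cov far R [46.1 12.2  3.4]
[132 135 134 139 157 178 203 209 209 208 209 209 207 206 207 206 208 207
 208 207 208 205 208 208 208 208 208 210 208 209 209 209 209 210 209 209
 205 184 134  62  23  22  23  26  22  23  33  33  34  47  88 128 138 133
 120  72  35  30  34  34  32  36  34  27  51  94 130 142 160 180 191 192
 193 193 191 191 191 192]
[211 211 209 211 210 209 200 163 120 108 135 177 182 147  87  43  26  26
  29  28  33  28  33  61  95] [ 28  16  36  69 110 118 121 147 181 191 194 193 195 194 195]
```

Request:
play_rows --pt "0 2 0 12 0 0 0" --pt "0 2 0 14 0 0 0" --pt "0 0 0 12 0 0 0" --pt "0 0 0 6 0 0 0" --pt "0 0 0 0 0 0 0" --pt "0 0 0 2 0 0 0" --pt "0 0 0 2 0 0 0" --pt "0 0 0 2 0 0 0" --pt "0 0 0 0 0 0 0" --pt "0 0 0 0 0 0 0"

```text
t: 14.08
ee_pos: [0.6073, -0.1726, 0.0633]
ee_rot: [0.606, 0.796, 0.0, 0.0]
force: [-0.1, 0.5, -1.6]
width: 0.0116
grip_force: 50.0
```

Request:
play_rows --pt "0 0 0 1.5 0 0 0" --pt "0 0 0 1.5 0 0 0" --pt "0 0 0 1.5 0 0 0" --pt "0 0 0 1.5 0 0 0" --pt "0 0 0 1 0 0 0" --pt "0 0 0 1 0 0 0" --pt "0 0 0 0 0 0 0"

```text
t: 14.67
ee_pos: [0.6069, -0.1724, 0.0547]
ee_rot: [0.606, 0.796, -0.0, -0.0]
force: [-0.4, 0.0, -1.2]
width: 0.0113
grip_force: 50.0
```

Request:
play_rows --pt "0 0 0 1 0 0 0" --pt "0 0 0 1 0 0 0" --pt "0 0 0 0 0 0 0"

```text
t: 14.92
ee_pos: [0.6072, -0.1725, 0.053]
ee_rot: [0.606, 0.796, -0.0, 0.0]
force: [0.5, -0.2, -1.0]
width: 0.0117
grip_force: 50.0
```

Request:
play_rows --pt "0 0 0 1 0 0 0" --pt "0 0 0 1 0 0 0" --pt "0 0 0 1 0 0 0" --pt "0 0 0 0 0 0 0"

```text
t: 15.25
ee_pos: [0.6074, -0.1726, 0.0509]
ee_rot: [0.606, 0.796, 0.0, 0.0]
force: [-2.1, 0.8, 5.2]
width: 0.0116
grip_force: 50.0
```

Request:
play_rows --pt "0 0 0 1 0 0 0" --pt "0 0 0 1 0 0 0" --pt "0 0 0 0 0 0 0"

```text
t: 15.5
ee_pos: [0.6074, -0.1725, 0.0495]
ee_rot: [0.605, 0.796, 0.0, 0.0]
force: [-3.7, 1.5, 8.4]
width: 0.0116
grip_force: 50.0
```

Request:
play_rows --pt "0 0 0 1 0 0 0" --pt "0 0 0 1 0 0 0" --pt "0 0 0 0 0 0 0"

```text
t: 15.75
ee_pos: [0.6075, -0.1725, 0.0484]
ee_rot: [0.605, 0.796, -0.0, 0.0]
force: [-5.9, 2.2, 14.4]
width: 0.0116
grip_force: 50.0
```

Request:
play_rows --pt "0 0 0 1 0 0 0" --pt "0 0 0 1 0 0 0" --pt "0 0 0 0 0 0 0"

```text
t: 16.0
ee_pos: [0.6075, -0.1725, 0.0483]
ee_rot: [0.605, 0.796, -0.0, 0.0]
force: [-12.8, 5.0, 26.6]
width: 0.0115
grip_force: 50.1
```

Request:
play_rows --pt "0 0 0 -2 0 0 0" --pt "28 0 0 0 0 0 0" --pt "28 0 0 0 0 0 0" --pt "28 0 0 0 0 0 0" --pt "28 0 0 -10 0 0 0" --pt "28 0 0 -20 0 0 0" --pt "28 0 0 -10 0 0 0" --pt "0 0 -20 0 0 0 0" --pt "0 -2 -21 0 0 0 0" --pt "0 0 0 0 0 0 0"

```text
t: 16.83
ee_pos: [0.5659, -0.1862, 0.0863]
ee_rot: [0.606, 0.796, -0.001, -0.001]
force: [-0.1, 0.2, -1.0]
width: 0.0155
grip_force: 0.0
```

```bash
python3 - <<'E'
from h import *
s=robot.get_state();p=robot.camera("wrist");print(s["ee_pos"],s["width"],s["force"])
cv2.imwrite("pics/w6.png",p["frame"])
E
```

```text
[ 0.56585298 -0.18616941  0.08629552] 0.015451069507401 [-0.06421812  0.17269805 -1.02977154]
```

View pics/w6.png

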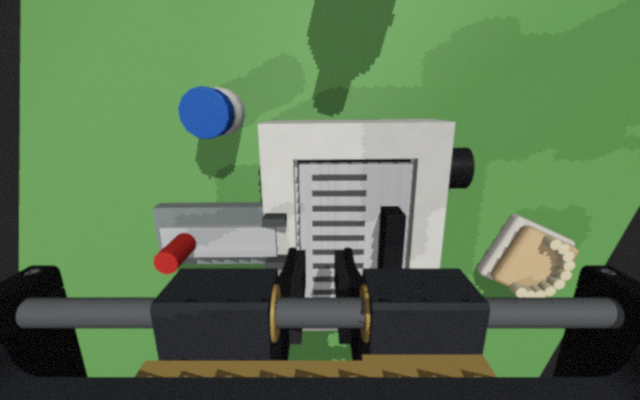

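The cover sits in the recess (297 to 412, from row 160 down), bar on the +x side. Next I press the −x corners.

Request:
play_rows --pt "0 15 3 0 0 0 0" --pt "0 17 0 0 0 0 0" --pt "0 0 0 15 0 0 0" --pt "0 0 0 15 0 0 0" --pt "0 0 0 6 0 0 0" --pt "0 0 0 2 0 0 0" --pt "0 0 0 2 0 0 0" --pt "0 0 0 1 0 0 0" --pt "0 0 0 1 0 0 0" --pt "0 0 0 0 0 0 0"

```text
t: 17.72
ee_pos: [0.5632, -0.1535, 0.0454]
ee_rot: [0.606, 0.796, 0.0, 0.0]
force: [-1.7, 3.2, 4.9]
width: 0.0006
grip_force: 2.5
```

Request:
play_rows --pt "0 0 0 1 0 0 0" --pt "0 0 0 1 0 0 0" --pt "0 0 0 0 0 0 0"

```text
t: 17.97
ee_pos: [0.5633, -0.1536, 0.0453]
ee_rot: [0.606, 0.796, 0.0, 0.0]
force: [-8.1, 3.9, 18.3]
width: 0.0002
grip_force: 9.3
```

Request:
play_rows --pt "0 0 0 -8 0 0 0" --pt "0 0 0 -4 0 0 0" --pt "0 -20 0 0 0 0 0" --pt "0 -25 0 0 0 0 0" --pt "0 -19 0 0 0 0 0" --pt "0 0 0 0 0 0 0" --pt "0 0 0 5 0 0 0" --pt "0 0 0 3 0 0 0" --pt "0 0 0 2 0 0 0" --pt "0 0 0 0 0 0 0"

```text
t: 18.8
ee_pos: [0.5794, -0.215, 0.0454]
ee_rot: [0.605, 0.796, -0.0, -0.0]
force: [-6.2, -0.1, 10.8]
width: 0.0008
grip_force: 5.7
```

Request:
play_rows --pt "0 0 0 1 0 0 0" --pt "0 0 0 1 0 0 0" --pt "0 0 0 0 0 0 0"

```text
t: 19.05
ee_pos: [0.5794, -0.2151, 0.0453]
ee_rot: [0.605, 0.796, -0.001, -0.0]
force: [-11.0, 1.5, 23.6]
width: 0.0006
grip_force: 11.6
```

Request:
play_rows --pt "0 0 0 -8 0 0 0" --pt "0 0 0 -4 0 0 0" --pt "0 -4 18 0 0 0 0" --pt "0 0 20 0 0 0 0" --pt "0 0 0 0 0 0 0" --pt "0 0 0 5 0 0 0" --pt "0 0 0 3 0 0 0" --pt "0 0 0 2 0 0 0" --pt "0 0 0 1 0 0 0" --pt "0 0 0 0 0 0 0"

```text
t: 19.88
ee_pos: [0.6166, -0.2084, 0.0453]
ee_rot: [0.605, 0.796, 0.0, -0.001]
force: [-6.5, 5.4, 17.8]
width: 0.0006
grip_force: 9.4
```

Request:
play_rows --pt "0 0 0 1 0 0 0" --pt "0 0 0 1 0 0 0" --pt "0 0 0 0 0 0 0" --pt "0 0 0 -10 0 0 0" --pt "0 0 0 -30 0 0 0" --pt "0 35 0 0 0 0 0" --pt "0 37 0 0 0 0 0" --pt "0 0 0 15 0 0 0" --pt "0 0 0 16 0 0 0" --pt "0 0 0 5 0 0 0"

```text
t: 20.72
ee_pos: [0.5963, -0.1382, 0.0452]
ee_rot: [0.605, 0.796, -0.0, -0.002]
force: [-16.4, 9.7, 39.7]
width: 0.0005
grip_force: 19.7
```

Request:
play_rows --pt "0 0 0 1 0 0 0" --pt "0 0 0 1 0 0 0" --pt "0 0 0 1 0 0 0" --pt "0 0 0 0 0 0 0"

```text
t: 21.05
ee_pos: [0.597, -0.1385, 0.0453]
ee_rot: [0.606, 0.796, 0.0, -0.002]
force: [-12.9, 8.6, 28.7]
width: 0.0002
grip_force: 13.8
```

All four corners bottom at the same height (0.0453), so the cover is level. Now to the bolt.

Request:
play_rows --pt "0 0 0 -10 0 0 0" --pt "0 0 0 -35 0 0 0" --pt "0 0 0 -40 0 0 0" --pt "30 0 0 0 0 0 -1.3" --pt "30 0 0 0 0 0 -1.3" --pt "30 0 0 0 0 0 -1.3" --pt "30 0 0 0 0 0 -1.3" --pt "30 0 0 0 0 0 -1.3" --pt "30 0 0 0 0 0 -1.3" --pt "30 0 0 0 0 0 -1.3" --force 40

```text
t: 21.88
ee_pos: [0.597, -0.14, 0.1262]
ee_rot: [0.248, 0.969, 0.0, -0.001]
force: [-0.2, -0.5, -0.3]
width: 0.0292
grip_force: 0.0
```

```bash
python3 - <<'E'
from h import *
go(0.484,-0.2095,0.12,105.6,7,30)
E
```

```text
now [ 0.597  -0.14    0.1262] yaw 61.3 tilt 0.1
[30, 9.0, -16.0, 1.0, 0.0, -0.0, -1.27]
[30, 11.0, -15.0, 1.0, 0.0, -0.0, -1.27]
[30, 13.0, -14.0, 1.0, 0.0, -0.0, -1.27]
[30, 14.0, -13.0, 1.0, 0.0, -0.0, -1.27]
[30, 16.0, -11.0, 1.0, 0.0, -0.0, -1.27]
[30, 17.0, -9.0, 1.0, 0.0, -0.0, -1.27]
[30, 18.0, -7.0, 1.0, 0.0, -0.0, -1.27]
```

Request:
play_rows --pt "30 9 -16 1 0 0 -1.27" --pt "30 11 -15 1 0 0 -1.27" --pt "30 13 -14 1 0 0 -1.27" --pt "30 14 -13 1 0 0 -1.27" --pt "30 16 -11 1 0 0 -1.27" --pt "30 17 -9 1 0 0 -1.27" --pt "30 18 -7 1 0 0 -1.27" --pt "30 0 0 0 0 0 0" --pt "30 0 0 0 0 0 0"

```text
t: 22.63
ee_pos: [0.483, -0.2089, 0.1195]
ee_rot: [-0.132, 0.991, 0.0, -0.0]
force: [-0.3, 0.3, 0.5]
width: 0.0301
grip_force: 0.0
```

```bash
python3 - <<'E'
from h import *
go(0.484,-0.2095,0.061,105.6,3,30)
E
```

```text
now [ 0.483  -0.2089  0.1195] yaw 105.2 tilt 0.06
[30, -0.0, -0.0, 20.0, 0.0, -0.0, -0.03]
[30, -0.0, -0.0, 20.0, 0.0, -0.0, -0.03]
[30, -0.0, -0.0, 20.0, 0.0, -0.0, -0.03]
```

Request:
play_rows --pt "30 0 0 25 0 0 0" --pt "30 0 0 25 0 0 0" --pt "30 0 0 9 0 0 -0.08" --pt "30 0 0 0 0 0 0" --pt "0 0 0 0 0 0 0" --pt "0 0 0 0 0 0 0" --pt "0 0 0 0 0 0 0" --pt "0 0 0 0 0 0 0" --pt "0 0 0 0 0 0 0" --force 40

```text
t: 23.38
ee_pos: [0.4853, -0.2091, 0.0625]
ee_rot: [-0.137, 0.991, -0.001, 0.001]
force: [0.1, -0.7, 3.9]
width: 0.0132
grip_force: 40.0
```

Request:
play_rows --pt "0 -4 0 0 0 0 0" --pt "0 -5 0 0 0 0 0" --pt "0 -5 0 0 0 0 0" --pt "0 -5 0 0 0 0 0" --pt "0 -3 0 0 0 0 0" --pt "0 -1 0 0 0 0 0" --pt "0 0 0 0 0 0 0"

```text
t: 23.97
ee_pos: [0.5065, -0.203, 0.0624]
ee_rot: [-0.138, 0.99, -0.001, -0.0]
force: [-4.1, -0.8, 7.8]
width: 0.0127
grip_force: 40.0
```

Request:
play_rows --pt "0 -1 0 0 0 0 0" --pt "0 -1 0 0 0 0 0" --pt "0 0 0 0 0 0 0"

```text
t: 24.22
ee_pos: [0.5066, -0.203, 0.0624]
ee_rot: [-0.138, 0.99, -0.001, -0.002]
force: [-12.1, -2.9, 12.6]
width: 0.0132
grip_force: 40.0
```

The bolt hit its home stop after 22 mm of travel. Release, retreat and check.

Request:
play_rows --pt "36 0 0 0 0 0 0" --pt "36 0 0 0 0 0 0" --pt "36 0 0 0 0 0 0" --pt "36 0 0 0 0 0 0" --pt "36 0 0 -15 0 0 0" --pt "36 0 0 -40 0 0 0" --pt "36 0 0 -40 0 0 0" --pt "36 0 0 -40 0 0 0" --pt "36 0 0 -40 0 0 0" --pt "36 0 0 0 0 0 0"

```text
t: 25.05
ee_pos: [0.5124, -0.2039, 0.246]
ee_rot: [-0.138, 0.99, -0.005, 0.006]
force: [1.2, 0.2, 0.8]
width: 0.0362
grip_force: 0.0
```

```bash
python3 - <<'E'
from h import *
s=robot.get_state();p=robot.camera("wrist");im=p["frame"];t=robot.camera("top")
for c,q in blobs(im,(0,170,80),(4,255,255)): print("red",c.round(1),"topface",atz(p,(q[0]+q[2]/2,q[1]+q[3]*.6),.081,s).round(4))
for q in ("jar","cup","cast","bottle"):
    for r in robot.place_of(t,q)[:1]: print(q,round(r["score"],2),atz(t,r["xy"],0).round(3))
cv2.imwrite("pics/w7.png",cv2.resize(im[110:290,200:440],(800,600),interpolation=cv2.INTER_CUBIC))
E
```

```text
red [323.9 179.1] topface [ 0.5033 -0.2035  0.081 ]
red [ 84.9 206.2] topface [ 0.5992 -0.4306  0.081 ]
jar 0.67 [ 0.481 -0.126  0.   ]
cup 0.75 [0.686 0.191 0.   ]
cast 0.82 [ 0.73  -0.173  0.   ]
bottle 0.75 [0.548 0.001 0.   ]
```

View pics/w7.png

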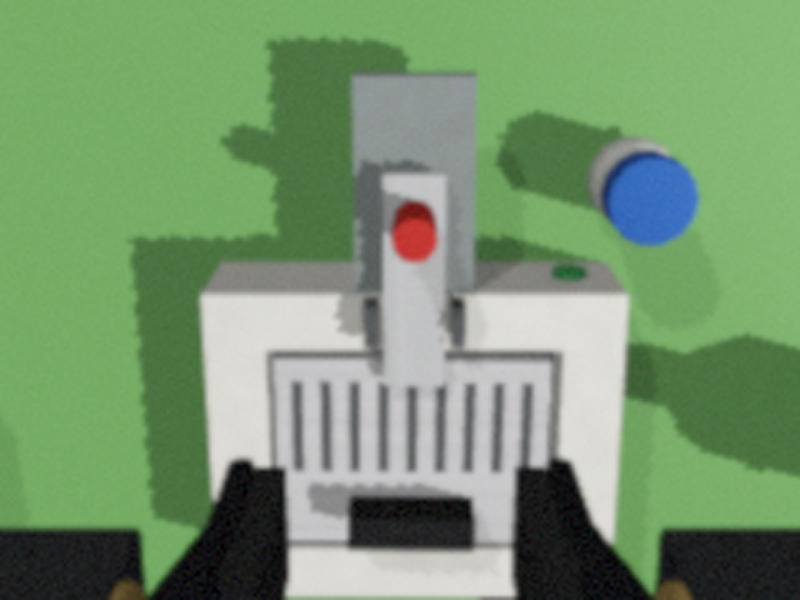

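The tongue lies over the cover at (413,370), the knob is back at its home position, the cover sits level and centred with its bar away from the bolt, and the bystanders haven't moved.

```bash
python3 -c "
from rig import robot
print(robot.close_job())"
```

```text
the job is handed in; nothing more can be done
None
```

The cover is fully home and level, locked by the bolt with its grip bar on the far side; I let go of everything, the bystanders still stand where they were, and I handed the job in at about 25 s.

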